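Slide the slate lid over the sill's edge and close the sugar dish

ROBOT

A 6-joint arm with a two-finger parallel gripper is mounted at the origin on the work surface. World frame = base frame: x ahead of the robot, y to its left, z up, the work surface at z = 0. Lengths are in m, angles in rad, forces in N, time in s.
With the tool pointing down it reaches from about 0.275 to 0.825 m from the base axis. Payload 4.9 kg.
Tool frame: the origin (TCP) lies at the very end of the fingers, on their centre line; the grasp point (between the pads) lies 19 mm behind it; z points along the fingers, y is the direction in which the jaws open and shut (so a half turn about z gives the same grasp; the last joint's range is limited). The gripper opens to 85 mm and grips with 20 to 120 N. Pads are 22 mm wide; open, the fingers measure 114 mm over their backs; the gripper's body (76 mm by 85 mm) begins 54 mm behind the grasp point. The pads swing forward as they close: fully open they stand 13 mm farther back than shut.
Start: joints at [0.967, 0.326, -0.193, 1.052, 0, 1.437], TCP at [0.249, 0.49, 0.231] pointing down, gripper open.
Joint ranges: [-2.65, 2.65], [-0.97, 1.79], [-1.3, 1.35], [-1.93, 2.1], [-1.47, 1.37], [-3.14, 3.14]. Speed limits (rad/s): [2.57, 2.57, 3.14, 3.14, 3.14, 3.14].

INTERFACE

Orientations are given as a unit quaternion [x, y, z, w].
In Python, from cell import bot, get_image, camera_model gives the robot as it stands.
- The arm moves only by the tool send_rows, never from a script. Its argument "targets" is a list of rows, each an object of numbers: "tx", "ty", "tz": the shift along the world's x, y, z in cm; "turn": the turn about the world's z in degrees. In form: [{"tx": .., "ty": .., "tz": .., "turn": ..}, ...]. A call has 1 to 12 rows; each row is the pose to reach, as a shift and turn from the pose commanded when the call began; what a row does not reach only later rows make up. A row lasts 1/12 s, in which the tool goes at most 41.7 mm and 7.16 degrees, less where a joint would pass 70% of its speed; a pose out of reach is approached as far as the arm can. A call with a gripper value outside its range is refused whole. "hand" is the finger opening in cm, from 0 to 8.54, set as the call begins (left out, the last holds). The fingers move at their own pace and stop on an object; the grip force is fixed at half the most. Time passes only in rows, so rows that repeat a pose let the fingers close. It gives the time, the measured TCP pose, the force and the opening at its end, in the units of the state.
- bot.state(): the state, without advancing time (a new reading comes with each control period).
- get_image(name): name is "scene" or "top"; returns the picture (400x640x3 uint8, blue, green, red); there is no depth.
- camera_model(name): a dict with "vertical_fov" (degrees; the focal length in pixels is half the picture's height over the tangent of half this angle, whatever the lens; pixels are square), "cx", "cy" (the principal point, pixels), "distortion" ([k1, k2, p1, p2, k3] as OpenCV has them; the pictures are not rectified), "pose" (4x4, takes a point from camera to world coordinates). Camera axes: x right, y down, z forward; pixel columns grow to the right and rows downward; lengths in m; the calibration is good to about 2 mm. A picture is of the moment at which its call begins. camera_model takes no time and is no camera call.
- bot.hand_in(): hands the job in, once; it reports no verdict.
The state is a dict: "time": time; "joint_pos": joint angles; "qvel": joint speeds; "tau": joint torques, N m; "eef_pos": TCP position; "orientation": TCP orientation; "force": force on the tool from outside, world axes, zero at the start; "wrist_torque": the same for the moment, N m; "gripper_width": finger opening in m.
Only numpy, scipy, OpenCV 4.12 (cv2) and the standard library are available. Lean on these libraries where they do the work, as an engineer would, in place of code of your own. Each camera call takes 0.05 s, during which the arm holds its last target. There are 200 camera calls.

TASK

Put the thin slate lid back on the sugar dish: as it lies too flat on the windowsill to be picked up, press lightly on it with the fingertips and slide it forward, without lifting it from its place, until its front end overhangs the sill's front edge, and let it rest there untouched. Then pick it up by the overhanging end, carry it over and set it down gently, flat on the dish's rim between the two end lugs, and let go. The slate is brittle, so never press hard on it or let it fall, and do not push the dish about or disturb the other things on the sill.

Things in the scene. Friction and masses are not known exactly. Their poses are not given: they have to be found in the camera images.
- sill_edge (a point): Middle of the upper front edge of the brushed-aluminium windowsill, a fixed flat ledge 100 mm above the worktop. x points level across the ledge, away from the robot, to the window; y along the edge; the ledge's top is z = 0 of this frame. Ledge 160 mm deep (x 0 to 160 mm), 1360 mm long; its front lip is 26 mm high, below it the front is set back. A window rail, 37 mm high, runs along its back.
- slate_mid (a point): Centre, 1.5 mm above its flat underside, of the lid: a loose dark slate, 110 mm long (its x), 62 mm wide (y), edges 3 mm thick; its riven top rises unevenly inwards by an unknown 0 to 5 mm. 65 to 110 g. Starts flat, length across the sill, 4 to 12 mm from the rail. Slides under a few newtons of fingertip pressure; cracks above 25 N; tips if half overhangs or if pressed beyond the edge. 40 mm overhang suits.
- dish_rim (a point): Centre of the open top, at rim height, of the sugar dish: loose, pale green stoneware, 126 mm long (its x, across the sill), 54 mm wide (y), 40 mm high to the rim, 0.4 kg, left or right of the slate. At each end a lug stands 9 mm above the rim, 118 mm between the lugs. Lid on: slate_mid 1.5 mm above this point, lengths parallel; it juts 4 mm past each long side, where fingers can pass.
- caddy: bystander: red tin tea caddy with a brass flip catch, 84 x 84 x 104 mm high; origin under its middle
- timer: bystander: faded blue round egg timer, 62 mm across, 65 mm high; origin under its middle
- jar: bystander: squat hexagonal glass jar with a brass lid, 76 mm across the corners, 63 mm high; origin under its middle
- cup_a: bystander: bone-china egg cup, 50 mm across, 62 mm high; origin under its middle
- cup_b: bystander: a second such egg cup; origin under its middle
- topper: bystander: brass egg topper lying flat, a 50 mm ring with two crossed lever grips, 145 mm long along its own -y axis, 13 mm high; origin under the ring's middle
Mind the look-alikes: they are no part of the job. There is more than one size of the part that bears slate_mid; the job needs the smallest.

How it is judged:
On the way, in this order (a step that is already met when the one before it is completed fails the run):
1. the slate rests flat on the sill with 24 to 52 mm of its length overhanging the front edge (x of slate_mid in the frame of sill_edge between 0.003 and 0.031 m and z of slate_mid in the frame of sill_edge below 0.004 m and angle between slate_mid's own z axis and vertical below 0.04 rad and linear speed of slate below 0.01 m/s and contact force between the fingers and slate below 0.1 N), for 0.3 s.
2. the slate is held in the fingers by the end that overhung, lifted at least 25 mm clear of the sill (z of slate_mid in the frame of sill_edge above 0.025 m and contact force between the fingers and slate above 1 N and x of the grasp point in the frame of slate_mid below -0.012 m), for 0.2 s.
At the end, for the whole second after the job is handed in: The slate lies released and at rest, flat (within 2 degrees) on the dish's rim between the two lugs, its centre within 6 mm lengthwise and 7 mm sideways of the dish's and its length within 7 degrees of the dish's; the dish stands upright on the sill, within 30 mm of where it was (x of slate_mid in the frame of dish_rim between -0.006 and 0.006 m and y of slate_mid in the frame of dish_rim between -0.007 and 0.007 m and z of slate_mid in the frame of dish_rim between -0.001 and 0.0035 m and angle between the x axis of slate_mid and the x axis of dish_rim, either way round below 0.12 rad and angle between each of slate_mid, dish_rim's own z axis and vertical below 0.04 rad and z of dish_rim in the frame of sill_edge below 0.043 m and distance of dish_rim from where it was at the start of the episode below 0.03 m and linear speed of slate below 0.01 m/s and contact force between the fingers and slate below 0.1 N); the robot touches nothing.
It fails at once if the slate is pressed onto the sill or the dish with more than 25 N (contact force between slate and sill above 25 N or contact force between slate and dish above 25 N).
It fails at once if the slate is lifted from its starting place instead of being slid out (distance of slate_mid from where it was at the start of the episode below 0.045 m and z of slate_mid in the frame of sill_edge between 0.012 and 0.04 m).
It fails at once if the slate falls: it drops off the sill, or falls free faster than 0.4 m/s (z of slate_mid in the frame of sill_edge below -0.03 m or (linear speed of slate above 0.4 m/s and contact force between the fingers and slate below 0.05 N)).
It fails at once if the dish is pushed more than 30 mm or tipped (distance of dish_rim from where it was at the start of the episode above 0.03 m or angle between dish_rim's own z axis and vertical above 0.2 rad).
It fails at once if another thing on the sill is moved more than 25 mm or knocked over (distance of any of caddy, timer, jar, cup_a, cup_b, topper from where it was at the start of the episode above 0.025 m or angle between any of caddy, timer, jar, cup_a, cup_b's own z axis and vertical above 0.5 rad).
It also fails if it takes over 64 s, if anything falls off the work surface, if the arm or the gripper's body presses on something with over 40 N, if the wrist force passes 120 N, or if a joint passes its speed limit or range.

## Working session

There is one attempt and no reset: what is moved stays moved. The work goes in short steps, Python scripts to look and compute and a tool call to move; the robot and the scene stay as the last step left them, time stands still between calls to the robot, and variables do not carry over. Pictures are saved under pics/ and viewed, about 8 in all and at most 12, crops included, and the job is handed in when it is done.

Besides the shell and the picture viewer there is one more tool, called after "Request:" by a JSON object that holds its "name" and its "arguments", one argument or row to a line. send_rows: Moves the arm, as the interface text tells. Its arguments: {"type":"object","properties":{"targets":{"type":"array"},"hand":{"type":"number"}},"required":["targets"]}

```bash
mkdir -p pics; ls; cat > h.py <<'E'
import numpy as np, cv2
from cell import bot,get_image,camera_model
def K(m,h=400):
    f=h/2/np.tan(np.radians(m["vertical_fov"])/2)
    return np.array([[f,0,m["cx"]],[0,f,m["cy"]],[0,0,1.]])
def ray(n,px):
    m=camera_model(n);p=cv2.undistortPoints(np.array(px,float).reshape(-1,1,2),K(m),np.array(m["distortion"],float)).reshape(-1,2)
    T=np.array(m["pose"]);d=np.c_[p,np.ones(len(p))]@T[:3,:3].T
    return T[:3,3],d
def onz(n,px,z):
    o,d=ray(n,px);return o+d*((z-o[2])/d[:,2])[:,None]
def proj(n,P):
    m=camera_model(n);T=np.linalg.inv(np.array(m["pose"]))
    return cv2.projectPoints(np.array(P,float).reshape(-1,1,3),cv2.Rodrigues(T[:3,:3])[0],T[:3,3],K(m),np.array(m["distortion"],float))[0].reshape(-1,2)
E
python3 - <<'E'
from h import *
for n in("scene","top"):
    cv2.imwrite(f"pics/{n}0.png",get_image(n));m=camera_model(n);print(n,m["vertical_fov"],np.round(m["pose"],3).tolist())
s=bot.state();print(s["eef_pos"],s["orientation"],s["gripper_width"],s["force"])
E
```

```text
pics
scene 54.75330792290035 [[-0.335, 0.648, -0.684, 1.321], [0.942, 0.223, -0.25, 0.344], [-0.01, -0.728, -0.685, 0.929], [0.0, 0.0, 0.0, 1.0]]
top 46.760813111164374 [[0.028, -0.98, 0.195, 0.239], [-0.999, -0.031, -0.014, 0.036], [0.019, -0.194, -0.981, 1.389], [0.0, 0.0, 0.0, 1.0]]
[0.2486712  0.48997894 0.23057466] [ 2.32744216e-01  9.72537654e-01 -7.45448658e-04 -2.90906831e-04] 0.08543849212748222 [ 1.07789643  0.34632517 -0.07095895]
```

View pics/top0.png

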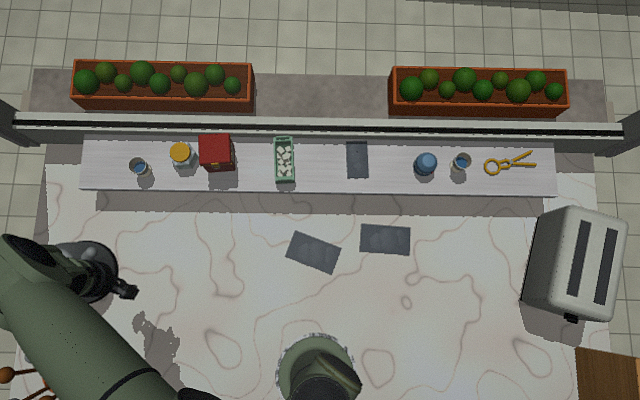

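View pics/scene0.png

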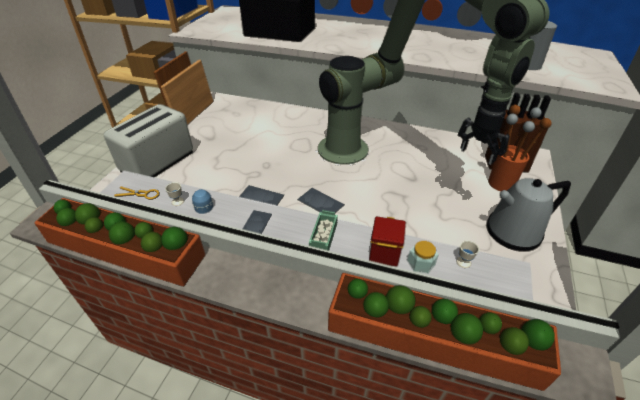

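The top view shows three slates. One is on the sill at about (357,160), 21x37 px. The other two lie on the worktop at (313,252) and (385,239) and look larger. The dish is at (284,160), with the caddy and jar to its left and the timer at (426,163). The sill slate fits best, being the smallest and lying lengthwise across the sill near the rail. I'll measure it and confirm in an enlarged crop.

```bash
cat > a.py <<'E'
from h import *
im=get_image("top");cv2.imwrite("pics/top1raw.png",im)
hsv=cv2.cvtColor(im,cv2.COLOR_BGR2HSV)
c=im[160,357];print("slate bgr",c,im[252,313],im[239,385],"sill",im[165,320],im[188,320],im[194,320])
def blobs(mask,box):
    x0,y0,x1,y1=box;m=np.zeros_like(mask);m[y0:y1,x0:x1]=mask[y0:y1,x0:x1]
    cs=cv2.findContours(m,cv2.RETR_EXTERNAL,cv2.CHAIN_APPROX_NONE)[0]
    return max(cs,key=cv2.contourArea)
dark=((im.max(2)<120)*255).astype(np.uint8)
for nm,box,z in(("sill",(335,137,380,186),.103),("wt1",(275,220,350,285),.003),("wt2",(352,215,420,265),.003)):
    k=blobs(dark,box);P=onz("top",k.reshape(-1,2),z)[:,:2]
    r=cv2.minAreaRect((P*1000).astype(np.float32));print(nm,np.round(r[0],1),np.round(r[1],1),round(r[2],1),cv2.boundingRect(k),cv2.contourArea(k))
g=((hsv[...,0]>55)&(hsv[...,0]<95)&(hsv[...,1]>50)).astype(np.uint8)*255
k=blobs(g,(265,130,305,195));k=cv2.convexHull(k);P=onz("top",k.reshape(-1,2),.14)[:,:2]
r=cv2.minAreaRect((P*1000).astype(np.float32));print("dish",np.round(r[0],1),np.round(r[1],1),round(r[2],1),cv2.boundingRect(k))
# sill front edge: brightness drop in columns
gr=im.mean(2)
for u in(240,330,400,500):
    print(u,np.round(gr[180:200,u]).astype(int),np.round(onz("top",[[u,190]],.1),4))
print("rail/col",np.round(gr[130:150,320]).astype(int))
cr=cv2.resize(im[125:275,255:440],None,fx=4,fy=4,interpolation=cv2.INTER_CUBIC);cv2.imwrite("pics/crop1.png",cr)
E
python3 a.py
```

```text
slate bgr [89 84 78] [96 93 86] [95 92 85] sill [166 163 163] [165 165 164] [93 97 99]
sill [ 614.6 -101.4] [122.8 128.7] 2.0 (335, 137, 45, 42) 995.0
wt1 [346.3  18.3] [150.   86.2] 70.5 (285, 231, 57, 44) 1361.5
wt2 [ 392.  -196.4] [150.9  86.5] 86.7 (359, 224, 52, 32) 1336.0
dish [595.3 109.8] [130.2  52.2] 5.2 (274, 136, 20, 46)
240 [162 162 166 165 165 167 163 164 166 164 174 105  64  96 105 107 104 104
 102  97] [[0.508  0.2314 0.1   ]]
330 [162 160 163 164 167 169 168 164 169 167 166 172 118  65  87 108 106 108
 104 105] [[ 0.5163 -0.0243  0.1   ]]
400 [162 161 162 157 165 167 158 160 165 167 167 161 176 137  71  77 106 109
 107 102] [[ 0.5227 -0.2245  0.1   ]]
500 [156 155 155 154 150 153 158 159 155 157 157 159 161 166 174 104  39  94
 109 103] [[ 0.532  -0.5116  0.1   ]]
rail/col [ 42 105 153 168 114  65  63  56  80  94  94  95  92  89 154 169 163 161
 163 163]
```

View pics/crop1.png

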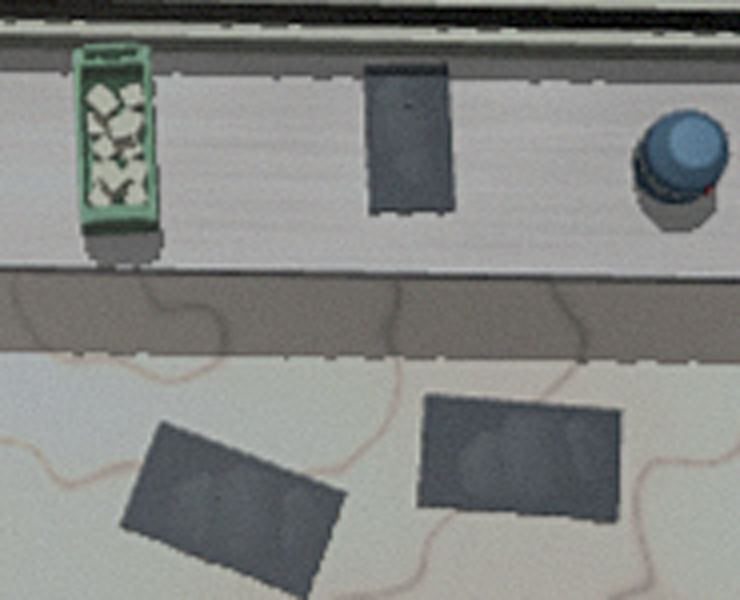

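The crop confirms it. The two worktop slates measure 150x86 mm, so they are the look-alikes, and the sill slate at (357,160) is the small one. The dish holds sugar cubes and has a clear gap to the slate. Next I'll refine the slate, sill edge and dish.

```bash
cat > b.py <<'E'
from h import *
def cross(v,lev):  # first falling/rising crossing, subpixel
    for i in range(len(v)-1):
        if (v[i]-lev)*(v[i+1]-lev)<=0 and v[i]!=v[i+1]: return i+(v[i]-lev)/(v[i]-v[i+1])
def line(P):
    v=cv2.fitLine(np.float32(P)*1000,cv2.DIST_HUBER,0,.01,.01).ravel(); return v
def edge(gr):
    pts=[(u,182+cross(gr[182:202,u],125)) for u in list(range(180,270,3))+list(range(300,345,3))+list(range(385,540,3))]
    return line(onz("top",pts,.1)[:,:2])
if __name__=="__main__":
    im=cv2.imread("pics/top1raw.png");gr=im.mean(2)
    v=edge(gr);d=v[:2]*(-1 if v[1]<0 else 1);print("sill edge y-dir",d,"pt",v[2:],"yaw",np.degrees(np.arctan2(-d[0],d[1])))
    L=[];R=[];F=[]
    for r in range(148,174):
        L.append((357-cross(gr[r,357:335:-1],122),r));R.append((357+cross(gr[r,357:380],122),r))
    for u in range(350,366):F.append((u,165+cross(gr[165:186,u],122)))
    for n,p in(("L",L),("R",R),("F",F)):
        q=line(onz("top",p,.103)[:,:2]);print(n,np.round(q,3))
    # dish: green hue blob outline at top
    hsv=cv2.cvtColor(im,cv2.COLOR_BGR2HSV)
    for r in range(138,186,3):
        row=hsv[r,268:302];m=np.where((row[:,0]>55)&(row[:,0]<95)&(row[:,1]>50))[0]+268
        print(r,m.min() if len(m) else None,m.max() if len(m) else None,end="; ")
    print();print("dish rows col284",[tuple(int(x) for x in im[r,284]) for r in range(132,146)]);print([tuple(int(x) for x in im[r,286]) for r in range(174,190)])
E
python3 b.py
```

```text
Traceback (most recent call last):
  File "b.py", line 12, in <module>
    v=edge(gr);d=v[:2]*(-1 if v[1]<0 else 1);print("sill edge y-dir",d,"pt",v[2:],"yaw",np.degrees(np.arctan2(-d[0],d[1])))
  File "b.py", line 8, in edge
    pts=[(u,182+cross(gr[182:202,u],125)) for u in list(range(180,270,3))+list(range(300,345,3))+list(range(385,540,3))]
            ~~~^~~~~~~~~~~~~~~~~~~~~~~~~
TypeError: unsupported operand type(s) for +: 'int' and 'NoneType'
```

```bash
sed -i 's/range(385,540,3))\]/range(385,540,3)) if cross(gr[182:202,u],125)]/' b.py; python3 b.py
```

```text
sill edge y-dir [-0.01601552  0.99987173] pt [ 515.15063 -327.0075 ] yaw 0.91766065
L [ 9.98000e-01  6.20000e-02  5.99364e+02 -6.89260e+01]
R [ 9.99000e-01  4.80000e-02  6.06212e+02 -1.31029e+02]
F [ 1.20000e-02 -1.00000e+00  5.53744e+02 -1.06145e+02]
138 275 291; 141 274 291; 144 274 292; 147 275 292; 150 275 292; 153 274 292; 156 274 292; 159 275 292; 162 275 292; 165 275 293; 168 275 293; 171 275 293; 174 275 293; 177 277 293; 180 276 293; 183 None None; 
dish rows col284 [(161, 177, 169), (126, 134, 134), (73, 75, 74), (78, 83, 73), (119, 141, 108), (77, 90, 73), (52, 65, 45), (64, 75, 56), (98, 114, 88), (67, 82, 66), (41, 48, 39), (46, 56, 46), (56, 66, 55), (65, 80, 58)]
[(137, 148, 146), (116, 126, 127), (115, 134, 110), (117, 142, 103), (127, 146, 112), (99, 116, 91), (60, 70, 53), (45, 58, 50), (54, 57, 49), (63, 71, 63), (97, 97, 96), (97, 99, 97), (101, 104, 100), (100, 101, 101), (101, 103, 103), (97, 94, 96)]
```

```bash
cat > c.py <<'E'
from h import *
from b import cross,line,edge
im=cv2.imread("pics/top1raw.png").astype(float);g=cv2.GaussianBlur(im[...,1]-im[...,2],(1,5),0)
gr=im.mean(2)
L=[(284-14+cross(g[r,270:282],14),r) for r in range(143,176)]
R=[(300-cross(g[r,300:286:-1],14),r) for r in range(143,176)]
for n,p in(("L",L),("R",R)):
    for z in(.14,):q=line(onz("top",p,z)[:,:2]);print(n,np.round(q,3))
for u in (279,282,284,287,290):
    print(u,"front",np.round(gr[174:186,u]).astype(int),"back",np.round(gr[130:142,u]).astype(int), np.round(g[130:142,u]).astype(int))
for r in (134.5,179.3):print(r,np.round(onz("top",[[284.5,r]],.149),4))
s=get_image("scene");cv2.imwrite("pics/scene1.png",cv2.resize(s[190:280,230:420],None,fx=4,fy=4,interpolation=cv2.INTER_CUBIC))
E
python3 c.py
```

```text
L [9.97000e-01 8.00000e-02 5.90878e+02 1.37379e+02]
R [9.97000e-01 8.30000e-02 5.93039e+02 8.25970e+01]
279 front [170 175 144 118 121 111  74  46  53  57  90 104] back [ 78 152 175 131  76  62 120  89  64 106 134  79] [ 1  1  2  2  4 11 20 22 22 27 29 22]
282 front [117 128 125 121 124 103  62  51  48  71  92 102] back [ 79 156 171 129  74  67 123  77  61  70 101  69] [ 2  4  5  4  4 10 17 19 17 18 19 16]
284 front [ 66  55 111 125 125 102  60  56  44  70  96 100] back [ 78 156 169 131  74  78 123  80  54  65 100  72] [ 3  4  4  3  5 13 20 21 20 21 20 17]
287 front [171 171 134 120 129  90  59  53  51  80  95  99] back [ 80 159 169 128  73  82 104  68  63 114 104  54] [ 4  5  4  3  6 13 18 18 20 25 24 18]
290 front [176 146 124 116 127  92  54  51  50  84  97 103] back [ 76 156 163 149  88  58 102 123 133 134 111  68] [ 2  4  4  3  2  6 16 26 31 31 26 20]
134.5 [[0.6607 0.1091 0.149 ]]
179.3 [[0.5318 0.1039 0.149 ]]
```

Request:
{"name": "send_rows", "arguments": {
  "targets": [
    {"tx": 2.5,"ty": -3,"tz": 1,"turn": 3},
    {"tx": 5,"ty": -6.5,"tz": 2,"turn": 6},
    {"tx": 7,"ty": -10,"tz": 2,"turn": 9},
    {"tx": 9,"ty": -13.5,"tz": 2,"turn": 12},
    {"tx": 11,"ty": -17,"tz": 2,"turn": 15},
    {"tx": 13,"ty": -20.5,"tz": 2,"turn": 18},
    {"tx": 15,"ty": -24,"tz": 2,"turn": 21},
    {"tx": 17,"ty": -27.5,"tz": 2,"turn": 24},
    {"tx": 19,"ty": -31,"tz": 2,"turn": 26},
    {"tx": 21,"ty": -34.5,"tz": 2,"turn": 28},
    {"tx": 23,"ty": -38,"tz": 2,"turn": 30},
    {"tx": 24,"ty": -40,"tz": 2,"turn": 30}
  ],
  "hand": 0
}}

```text
time: 1.2
eef_pos: [0.4908, 0.0869, 0.2512]
orientation: [-0.026, 1.0, -0.001, 0.001]
force: [0.4, 0.5, -0.4]
gripper_width: 0.0003
```

Request:
{"name": "send_rows", "arguments": {
  "targets": [
    {"tx": 2,"ty": -3.5},
    {"tx": 4,"ty": -7},
    {"tx": 6,"ty": -10.5},
    {"tx": 8,"ty": -13.5},
    {"tx": 10,"ty": -16.5,"tz": -1},
    {"tx": 12,"ty": -18.5,"tz": -4},
    {"tx": 12.8,"ty": -19,"tz": -7},
    {"tx": 12.8,"ty": -19,"tz": -10},
    {"tx": 12.8,"ty": -19,"tz": -12},
    {"tx": 12.8,"ty": -19,"tz": -13},
    {"tx": 12.8,"ty": -19,"tz": -13.4},
    {"tx": 12.8,"ty": -19,"tz": -13.4}
  ],
  "hand": 0
}}

```text
schema error: expected keys tx, ty, tz, turn
```

Request:
{"name": "send_rows", "arguments": {
  "targets": [
    {"tz": 0},
    {"tz": 0},
    {"tz": 0},
    {"tz": 0},
    {"tz": -0.1},
    {"tz": -0.2},
    {"tz": -0.3},
    {"tz": -0.3},
    {"tz": -0.3}
  ]
}}

```text
schema error: expected keys tx, ty, tz, turn
```

Request:
{"name": "send_rows", "arguments": {
  "targets": [
    {"tx": 2,"ty": -3.5,"tz": 0,"turn": 0},
    {"tx": 4,"ty": -7,"tz": 0,"turn": 0},
    {"tx": 6,"ty": -10.5,"tz": 0,"turn": 0},
    {"tx": 8,"ty": -13.5,"tz": 0,"turn": 0},
    {"tx": 10,"ty": -16.5,"tz": -1,"turn": 0},
    {"tx": 12,"ty": -18.5,"tz": -4,"turn": 0},
    {"tx": 12.8,"ty": -19,"tz": -7,"turn": 0},
    {"tx": 12.8,"ty": -19,"tz": -10,"turn": 0},
    {"tx": 12.8,"ty": -19,"tz": -12,"turn": 0},
    {"tx": 12.8,"ty": -19,"tz": -13,"turn": 0},
    {"tx": 12.8,"ty": -19,"tz": -13.4,"turn": 0},
    {"tx": 12.8,"ty": -19,"tz": -13.4,"turn": 0}
  ],
  "hand": 0
}}

```text
time: 2.2
eef_pos: [0.6167, -0.0994, 0.1169]
orientation: [-0.027, 1.0, 0.0, -0.001]
force: [0.4, -0.1, 0.3]
gripper_width: 0.0001
```

Request:
{"name": "send_rows", "arguments": {
  "targets": [
    {"tx": 0,"ty": 0,"tz": 0,"turn": 0},
    {"tx": 0,"ty": 0,"tz": 0,"turn": 0},
    {"tx": 0,"ty": 0,"tz": 0,"turn": 0},
    {"tx": 0,"ty": 0,"tz": -0.1,"turn": 0},
    {"tx": 0,"ty": 0,"tz": -0.2,"turn": 0},
    {"tx": 0,"ty": 0,"tz": -0.2,"turn": 0},
    {"tx": 0,"ty": 0,"tz": -0.2,"turn": 0}
  ]
}}

```text
time: 2.78
eef_pos: [0.617, -0.0995, 0.1154]
orientation: [-0.027, 1.0, -0.0, 0.0]
force: [-0.1, 0.5, -0.3]
gripper_width: 0.0001
```

Request:
{"name": "send_rows", "arguments": {
  "targets": [
    {"tx": 0,"ty": 0,"tz": -0.2,"turn": 0},
    {"tx": 0,"ty": 0,"tz": -0.4,"turn": 0},
    {"tx": 0,"ty": 0,"tz": -0.4,"turn": 0},
    {"tx": 0,"ty": 0,"tz": -0.4,"turn": 0}
  ]
}}

```text
time: 3.12
eef_pos: [0.6167, -0.0995, 0.1109]
orientation: [-0.027, 1.0, 0.0, -0.0]
force: [-0.2, -0.7, -0.4]
gripper_width: 0.0001
```

Request:
{"name": "send_rows", "arguments": {
  "targets": [
    {"tx": 0,"ty": 0,"tz": -0.05,"turn": 0},
    {"tx": 0,"ty": 0,"tz": -0.1,"turn": 0},
    {"tx": 0,"ty": 0,"tz": -0.15,"turn": 0},
    {"tx": 0,"ty": 0,"tz": -0.15,"turn": 0}
  ]
}}

```text
time: 3.45
eef_pos: [0.6169, -0.0996, 0.1097]
orientation: [-0.027, 1.0, 0.0, -0.0]
force: [-0.2, -0.5, 0.0]
gripper_width: -0.0001
```

Request:
{"name": "send_rows", "arguments": {
  "targets": [
    {"tx": 0,"ty": 0,"tz": -0.05,"turn": 0},
    {"tx": 0,"ty": 0,"tz": -0.1,"turn": 0},
    {"tx": 0,"ty": 0,"tz": -0.1,"turn": 0}
  ]
}}

```text
time: 3.7
eef_pos: [0.6169, -0.0995, 0.1087]
orientation: [-0.027, 1.0, 0.0, -0.0]
force: [-0.0, -0.8, 0.5]
gripper_width: 0.0001
```

Request:
{"name": "send_rows", "arguments": {
  "targets": [
    {"tx": 0,"ty": 0,"tz": -0.03,"turn": 0},
    {"tx": 0,"ty": 0,"tz": -0.05,"turn": 0},
    {"tx": 0,"ty": 0,"tz": -0.05,"turn": 0}
  ]
}}

```text
time: 3.95
eef_pos: [0.6169, -0.0995, 0.1082]
orientation: [-0.027, 1.0, 0.0, -0.0]
force: [0.3, -0.9, -0.3]
gripper_width: 0.0
```

Request:
{"name": "send_rows", "arguments": {
  "targets": [
    {"tx": 0,"ty": 0,"tz": -0.03,"turn": 0},
    {"tx": 0,"ty": 0,"tz": -0.05,"turn": 0},
    {"tx": 0,"ty": 0,"tz": -0.05,"turn": 0}
  ]
}}

```text
time: 4.2
eef_pos: [0.617, -0.0996, 0.1077]
orientation: [-0.027, 1.0, 0.0, -0.0]
force: [-0.1, -1.1, 0.3]
gripper_width: 0.0001
```

Request:
{"name": "send_rows", "arguments": {
  "targets": [
    {"tx": 0,"ty": 0,"tz": -0.03,"turn": 0},
    {"tx": 0,"ty": 0,"tz": -0.05,"turn": 0},
    {"tx": 0,"ty": 0,"tz": -0.05,"turn": 0}
  ]
}}

```text
time: 4.45
eef_pos: [0.617, -0.0996, 0.1072]
orientation: [-0.027, 1.0, 0.0, -0.0]
force: [0.3, 0.8, -0.0]
gripper_width: -0.0001
```

Request:
{"name": "send_rows", "arguments": {
  "targets": [
    {"tx": 0,"ty": 0,"tz": -0.03,"turn": 0},
    {"tx": 0,"ty": 0,"tz": -0.05,"turn": 0},
    {"tx": 0,"ty": 0,"tz": -0.05,"turn": 0}
  ]
}}

```text
time: 4.7
eef_pos: [0.617, -0.0996, 0.1071]
orientation: [-0.027, 1.0, -0.0, 0.0]
force: [-2.1, 0.5, 2.8]
gripper_width: -0.0005
```

Request:
{"name": "send_rows", "arguments": {
  "targets": [
    {"tx": 0,"ty": 0,"tz": -0.03,"turn": 0},
    {"tx": 0,"ty": 0,"tz": -0.05,"turn": 0},
    {"tx": 0,"ty": 0,"tz": -0.05,"turn": 0}
  ]
}}

```text
time: 4.95
eef_pos: [0.617, -0.0996, 0.1071]
orientation: [-0.027, 1.0, -0.0, 0.0]
force: [-2.9, 1.1, 6.9]
gripper_width: 0.0003
```

Request:
{"name": "send_rows", "arguments": {
  "targets": [
    {"tx": -0.1,"ty": 0,"tz": 0,"turn": 0},
    {"tx": -0.25,"ty": 0,"tz": 0,"turn": 0},
    {"tx": -0.4,"ty": 0,"tz": 0,"turn": 0},
    {"tx": -0.6,"ty": 0,"tz": 0,"turn": 0},
    {"tx": -0.8,"ty": 0,"tz": 0,"turn": 0},
    {"tx": -1.0,"ty": 0,"tz": 0,"turn": 0}
  ]
}}

```text
time: 5.45
eef_pos: [0.6081, -0.0999, 0.1071]
orientation: [-0.027, 1.0, -0.0, 0.001]
force: [3.1, 0.4, 5.8]
gripper_width: -0.0002
```

```bash
cat > d.py <<'E'
from h import *
from b import cross,line,edge
import sys
def slate(save=None):
    im=get_image("top");gr=im.mean(2)
    if save:cv2.imwrite(save,im)
    c=[];
    for u in range(349,367):
        t=cross(gr[188:160:-1,u][::1],125)   # from sill upward to slate front (only while front on sill)
        if t:c.append((u,188-t))
    P=onz("top",c,.103)[:,:2]*1000;print("front x med",np.round(np.median(P[:,0]),1),"x by col",np.round(P[::3,0],1),"y",np.round(P[[0,-1],1],0))
if __name__=="__main__":slate();print(bot.state()["force"])
E
python3 d.py
```

```text
Traceback (most recent call last):
  File "d.py", line 12, in <module>
    if __name__=="__main__":slate();print(bot.state()["force"])
                            ~~~~~^^
  File "d.py", line 11, in slate
    P=onz("top",c,.103)[:,:2]*1000;print("front x med",np.round(np.median(P[:,0]),1),"x by col",np.round(P[::3,0],1),"y",np.round(P[[0,-1],1],0))
      ~~~^^^^^^^^^^^^^^
  File "h.py", line 11, in onz
    o,d=ray(n,px);return o+d*((z-o[2])/d[:,2])[:,None]
        ~~~^^^^^^
  File "h.py", line 7, in ray
    m=camera_model(n);p=cv2.undistortPoints(np.array(px,float).reshape(-1,1,2),K(m),np.array(m["distortion"],float)).reshape(-1,2)
                        ~~~~~~~~~~~~~~~~~~~^^^^^^^^^^^^^^^^^^^^^^^^^^^^^^^^^^^^^^^^^^^^^^^^^^^^^^^^^^^^^^^^^^^^^^^^^
cv2.error: OpenCV(4.12.0) /io/opencv/modules/calib3d/src/undistort.dispatch.cpp:347: error: (-215:Assertion failed) CV_IS_MAT(_src) && CV_IS_MAT(_dst) && (_src->rows == 1 || _src->cols == 1) && (_dst->rows == 1 || _dst->cols == 1) && _src->cols + _src->rows - 1 == _dst->rows + _dst->cols - 1 && (CV_MAT_TYPE(_src->type) == CV_32FC2 || CV_MAT_TYPE(_src->type) == CV_64FC2) && (CV_MAT_TYPE(_dst->type) == CV_32FC2 || CV_MAT_TYPE(_dst->type) == CV_64FC2) in function 'cvUndistortPointsInternal'
```

```bash
python3 - <<'E'
from h import *
a=get_image("top");b=get_image("scene")
cv2.imwrite("pics/two.png",np.vstack([cv2.resize(a[130:205,270:430],(640,300),interpolation=cv2.INTER_CUBIC),cv2.resize(b[185:255,210:360],(640,299),interpolation=cv2.INTER_CUBIC)]))
E
```

```text
(no output)
```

View pics/two.png

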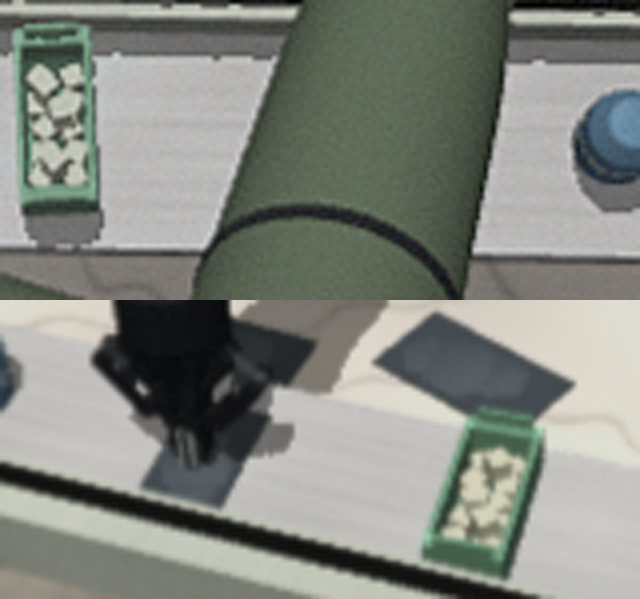

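The top view (upper half) is blocked by the arm. The scene view (lower half) shows the fingertips on the slate and its rear edge at about (244,229)-(262,233). I'll track that edge instead.

```bash
cat > d.py <<'E'
from h import *
from b import cross,line
def mask_slate():
    s=get_image("scene");t=s.max(2);m=((t<125)*255).astype(np.uint8);return s,m
def rear(im=None):
    s=get_image("scene") if im is None else im;o=[]
    # rear corners predicted from slate centre; scan rear edge: cast points at world y across slate, march x from rail
    for y in np.arange(-.122,-.078,.004):
        xs=np.arange(.672,.56,-.0005);p=proj("scene",np.c_[xs,xs*0+y,xs*0+.1]).astype(np.float32)
        v=cv2.remap(s.mean(2).astype(np.float32),p[:,0].reshape(1,-1),p[:,1].reshape(1,-1),cv2.INTER_LINEAR).ravel()
        st=np.argmax(v>140)
        t=np.argmax(v[st:]<112)+st;o.append((xs[t],y))
    o=np.array(o)*1000;return o
if __name__=="__main__":
    o=rear();q=np.polyfit(o[:,1],o[:,0],1);print(np.round(o[:,0],1),"rear x at y=-100:",np.round(np.median(o[:,0]),1),"yaw",np.round(-np.degrees(q[0]),1))
    print(bot.state()["force"],bot.state()["eef_pos"])
E
python3 d.py
```

```text
[666.5 666.5 666.5 666.5 666.5 666.5 666.5 666.  666.  666.  665.5] rear x at y=-100: 666.5 yaw 1.2
[1.51941961e+00 5.81869777e-03 6.26620870e+00] [ 0.60772571 -0.09989684  0.10707301]
```

```bash
cat > d.py <<'E'
from h import *
def rear(x0,n="scene"):
    s=cv2.GaussianBlur(get_image(n),(3,3),0).mean(2).astype(np.float32);o=[]
    for y in np.arange(-.124,-.076,.004):
        xs=np.arange(x0,x0+.06,.0005);p=proj(n,np.c_[xs,xs*0+y,xs*0+.1]).astype(np.float32)
        v=cv2.remap(s,p[:,0].reshape(1,-1),p[:,1].reshape(1,-1),cv2.INTER_LINEAR).ravel()
        t=np.argmax(v>115);o.append((xs[t],y,v.max(),v[0]))
    return np.array(o)
if __name__=="__main__":
    import sys
    o=rear(float(sys.argv[1]));q=np.polyfit(o[:,1],o[:,0],1);print(np.round(o[:,0]*1e3,1),"\n",np.round(o[:,2]),np.round(o[:,3]),"\nrear x:",np.round(np.median(o[:,0])*1e3,1),"yaw",np.round(-np.degrees(q[0]),1))
    print(bot.state()["force"],bot.state()["eef_pos"])
E
python3 d.py .632
```

```text
[639.  639.  639.  639.  638.5 638.5 638.  637.5 637.5 637.5 637.5 638. ] 
 [194. 194. 194. 192. 191. 192. 193. 193. 192. 193. 194. 194.] [80. 78. 80. 84. 90. 91. 90. 92. 93. 92. 92. 89.] 
rear x: 638.2 yaw 2.3
[2.25865765 0.29355676 5.98441585] [ 0.60774036 -0.09989096  0.10707574]
```

```bash
python3 - <<'E'
from h import *
print(onz("scene",[[244,228.8],[262,233.2]],.1))
a=cv2.imread("pics/scene0.png")
# same-point check: sill slate corners in first scene image, rough
t=a.mean(2)
print(proj("scene",[[.6087-.055,-.0998,.1],[.6087+.055,-.0998,.1],[.595,.1105,.14],[.535,-.0995,.107],[.617,-.0995,.107]]))
print(onz("scene",[[257,222]],.103), onz("scene",[[323,231]],.14))
s=get_image("scene").mean(2)
p=proj("scene",np.c_[np.arange(.62,.68,.004),np.full(15,-.1),np.full(15,.1)]);print(np.c_[np.arange(.62,.68,.004),p,[s[int(round(v)),int(round(u))] for u,v in p]].round(3))
E
```

```text
[[ 0.63933727 -0.12390423  0.1       ]
 [ 0.63801172 -0.06519446  0.1       ]]
[[263.36630009 211.91861885]
 [247.58436485 236.41441623]
 [323.2693364  227.86130301]
 [265.74401642 206.4433173 ]
 [254.34988422 224.0273275 ]]
[[ 0.60313022 -0.09780948  0.103     ]] [[0.60689131 0.11366024 0.14      ]]Traceback (most recent call last):
  File "<stdin>", line 9, in <module>
    res = self.concatenate(tuple(objs), axis=axis)
ValueError: all the input array dimensions except for the concatenation axis must match exactly, but along dimension 0, the array at index 0 has size 16 and the array at index 1 has size 15
```

Request:
{"name": "send_rows", "arguments": {
  "targets": [
    {"tx": -0.2,"ty": 0,"tz": 0,"turn": 0},
    {"tx": -0.5,"ty": 0,"tz": 0,"turn": 0},
    {"tx": -0.8,"ty": 0,"tz": 0,"turn": 0},
    {"tx": -1.1,"ty": 0,"tz": 0,"turn": 0},
    {"tx": -1.4,"ty": 0,"tz": 0,"turn": 0},
    {"tx": -1.7,"ty": 0,"tz": 0,"turn": 0},
    {"tx": -2.0,"ty": 0,"tz": 0,"turn": 0},
    {"tx": -2.3,"ty": 0,"tz": 0,"turn": 0},
    {"tx": -2.6,"ty": 0,"tz": 0,"turn": 0},
    {"tx": -2.9,"ty": 0,"tz": 0,"turn": 0},
    {"tx": -3.2,"ty": 0,"tz": 0,"turn": 0},
    {"tx": -3.5,"ty": 0,"tz": 0,"turn": 0}
  ]
}}

```text
time: 6.75
eef_pos: [0.5731, -0.0999, 0.107]
orientation: [-0.027, 1.0, -0.0, 0.001]
force: [3.4, 0.1, 5.1]
gripper_width: -0.0001
```

```bash
python3 d.py .59; python3 - <<'E'
from h import *
b=get_image("scene")
cv2.imwrite("pics/s2.png",cv2.resize(b[180:255,210:330],None,fx=5,fy=5,interpolation=cv2.INTER_CUBIC))
E
```

```text
[620.5 621.  620.5 620.  620.  619.5 619.5 619.5 619.5 619.5 619.  619. ] 
 [189. 189. 188. 188. 188. 188. 189. 188. 189. 189. 189. 189.] [77. 80. 85. 87. 88. 89. 89. 90. 90. 90. 89. 86.] 
rear x: 619.5 yaw 2.3
[ 2.36753625 -0.403333    5.41107527] [ 0.57254089 -0.09989722  0.10707326]
```

View pics/s2.png

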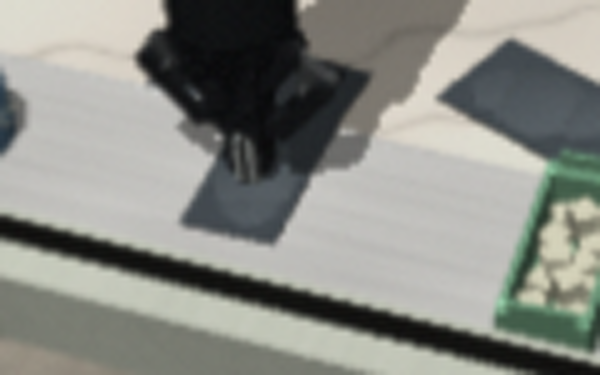

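The slate follows the fingertips: its rear edge has moved 44 mm with the tool, to x = 0.6195, so its centre is at about 0.5645. Another 38 mm gives the 40 mm overhang.

Request:
{"name": "send_rows", "arguments": {
  "targets": [
    {"tx": -0.2,"ty": 0,"tz": 0,"turn": 0},
    {"tx": -0.5,"ty": 0,"tz": 0,"turn": 0},
    {"tx": -0.9,"ty": 0,"tz": 0,"turn": 0},
    {"tx": -1.3,"ty": 0,"tz": 0,"turn": 0},
    {"tx": -1.7,"ty": 0,"tz": 0,"turn": 0},
    {"tx": -2.1,"ty": 0,"tz": 0,"turn": 0},
    {"tx": -2.5,"ty": 0,"tz": 0,"turn": 0},
    {"tx": -2.9,"ty": 0,"tz": 0,"turn": 0},
    {"tx": -3.3,"ty": 0,"tz": 0,"turn": 0},
    {"tx": -3.6,"ty": 0,"tz": 0,"turn": 0},
    {"tx": -3.8,"ty": 0,"tz": 0,"turn": 0},
    {"tx": -3.8,"ty": 0,"tz": 0,"turn": 0}
  ]
}}

```text
time: 7.85
eef_pos: [0.5347, -0.0999, 0.1071]
orientation: [-0.027, 1.0, -0.0, 0.001]
force: [1.8, -0.1, 6.1]
gripper_width: -0.0002
```

```bash
python3 d.py .552
```

```text
[581.5 582.  582.  581.5 581.5 581.5 581.  581.  581.  580.5 580.5 580.5] 
 [193. 193. 193. 193. 194. 194. 194. 194. 194. 195. 195. 194.] [78. 79. 84. 87. 88. 88. 88. 89. 89. 89. 88. 85.] 
rear x: 581.2 yaw 2.0
[2.18948501 0.07707862 6.75260408] [ 0.53463651 -0.09989785  0.10704359]
```

Request:
{"name": "send_rows", "arguments": {
  "targets": [
    {"tx": 0,"ty": 0,"tz": 0.1,"turn": 0},
    {"tx": 0,"ty": 0,"tz": 0.4,"turn": 0},
    {"tx": 0,"ty": 0,"tz": 2,"turn": 0},
    {"tx": 0,"ty": 0,"tz": 5,"turn": 0},
    {"tx": -1,"ty": -2,"tz": 9,"turn": 0},
    {"tx": -3,"ty": -5,"tz": 11,"turn": 0},
    {"tx": -5,"ty": -8,"tz": 12,"turn": 0},
    {"tx": -7,"ty": -11,"tz": 12,"turn": 0},
    {"tx": -8,"ty": -14.5,"tz": 12,"turn": 0},
    {"tx": -8,"ty": -18,"tz": 12,"turn": 0},
    {"tx": -8,"ty": -20,"tz": 12,"turn": 0},
    {"tx": -8,"ty": -20,"tz": 12,"turn": 0}
  ]
}}

```text
time: 8.9
eef_pos: [0.4528, -0.3032, 0.2255]
orientation: [-0.024, 1.0, -0.0, -0.001]
force: [-0.2, 0.3, -0.7]
gripper_width: -0.0
```

```bash
python3 - <<'E'
from h import *
a=get_image("top");cv2.imwrite("pics/top3raw.png",a)
b=get_image("scene");cv2.imwrite("pics/scene3raw.png",b)
cv2.imwrite("pics/s3.png",np.vstack([cv2.resize(a[130:215,260:430],None,fx=4,fy=4,interpolation=cv2.INTER_CUBIC),cv2.resize(b[185:245,210:380],None,fx=4,fy=4,interpolation=cv2.INTER_CUBIC)]))
E
```

```text
(no output)
```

View pics/s3.png

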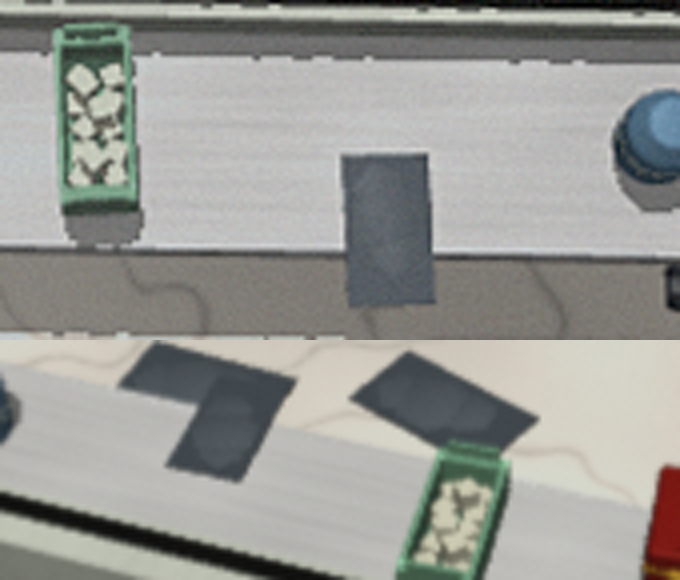

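The slate rests flat. Its top-view corners are near (345,169), (367,168), (369,206) and (347,206), with the front part beyond the sill edge. Next I'll measure its centre and yaw for the grasp.

```bash
python3 - <<'E'
from h import *
from b import cross,line
im=cv2.imread("pics/top3raw.png");gr=im.mean(2)
L=[(357-cross(gr[r,357:335:-1],122),r) for r in range(171,190)]
R=[(357+cross(gr[r,357:380],122),r) for r in range(171,190)]
B=[(u,185-cross(gr[185:160:-1,u],122)) for u in range(348,366)]
q=[line(onz("top",p,.103)[:,:2]) for p in(L,R,B)]
for v in q:print(np.round(v,3))
for u in(352,358,364):print(u,np.round(gr[200:212,u]).astype(int))
l,r,b=q;yaw=np.mean([v[1]/v[0] for v in(l,r)]);f=lambda v,x:v[3]+(x-v[2])*v[1]/v[0]
xb=b[2];y=(f(l,xb)+f(r,xb))/2;print("yaw",np.degrees(yaw),"rear mid",xb,y,"centre",xb-55,y-55*yaw,"rear at y",b[2]+(y-b[3])*b[0]/b[1])
s=bot.state();print(s["eef_pos"],s["time"],s["joint_pos"])
E
```

```text
[ 9.98000e-01  6.60000e-02  5.50145e+02 -6.81740e+01]
[ 9.97000e-01  7.10000e-02  5.50676e+02 -1.29274e+02]
[ 5.90000e-02 -9.98000e-01  5.81126e+02 -9.49400e+01]
352 [ 89  95  91  93  90  89  95 102 107 101  99 106]
358 [ 90  86  91  93  97  89  94 116 123 123 120 124]
364 [ 89  90  90  92  93  82 107 121 120 119 117 118]
yaw 3.9604115 rear mid 581.1255 -96.60128 centre 526.1255 -100.403 rear at y 581.22327
[ 0.45283546 -0.29952032  0.22534412] 9.0 [-7.20412255e-01  3.19371563e-01 -2.18031529e-01  1.03627895e+00
  1.10126969e-04 -7.72440585e-01]
```

Request:
{"name": "send_rows", "arguments": {
  "targets": [
    {"tx": 0.5,"ty": 3,"tz": 0,"turn": 0.6},
    {"tx": 1,"ty": 6.5,"tz": 0,"turn": 0.6},
    {"tx": 2,"ty": 10,"tz": 0,"turn": 0.6},
    {"tx": 3,"ty": 13.5,"tz": 0,"turn": 0.6},
    {"tx": 3.5,"ty": 17,"tz": 0,"turn": 0.6},
    {"tx": 3.75,"ty": 19.7,"tz": -1,"turn": 0.6},
    {"tx": 3.75,"ty": 19.7,"tz": -4,"turn": 0.6},
    {"tx": 3.75,"ty": 19.7,"tz": -6,"turn": 0.6},
    {"tx": 3.75,"ty": 19.7,"tz": -7.5,"turn": 0.6},
    {"tx": 3.75,"ty": 19.7,"tz": -8,"turn": 0.6},
    {"tx": 3.75,"ty": 19.7,"tz": -8,"turn": 0.6},
    {"tx": 3.75,"ty": 19.7,"tz": -8,"turn": 0.6}
  ],
  "hand": 8.5
}}

```text
time: 10.0
eef_pos: [0.4913, -0.1019, 0.1466]
orientation: [-0.033, 0.999, 0.0, -0.0]
force: [0.4, -0.1, -0.1]
gripper_width: 0.085
```

```bash
python3 - <<'E'
from h import *
b=get_image("scene")
cv2.imwrite("pics/s4.png",cv2.resize(b[150:245,190:340],None,fx=4,fy=4,interpolation=cv2.INTER_CUBIC))
s=bot.state();print(s["eef_pos"],s["orientation"],s["gripper_width"])
E
```

```text
[ 0.49183829 -0.10237262  0.14712227] [-3.23725167e-02  9.99475789e-01 -1.43211128e-04  3.84135879e-04] 0.08516954802394705
```

View pics/s4.png

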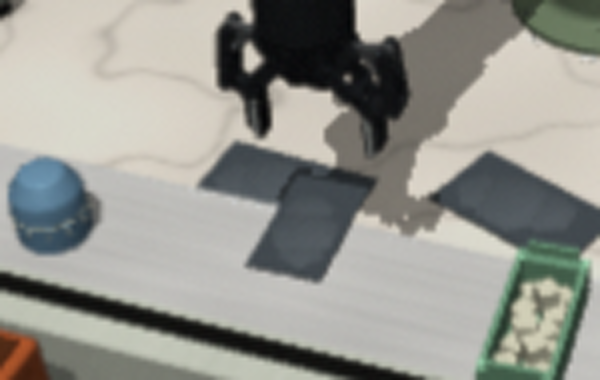

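The open fingers straddle the overhanging end, so I'll descend and close.

Request:
{"name": "send_rows", "arguments": {
  "targets": [
    {"tx": 0,"ty": 0,"tz": -1,"turn": 0},
    {"tx": 0,"ty": 0,"tz": -2,"turn": 0},
    {"tx": 0,"ty": 0,"tz": -3,"turn": 0},
    {"tx": 0,"ty": 0,"tz": -4,"turn": 0},
    {"tx": 0,"ty": 0,"tz": -5,"turn": 0},
    {"tx": 0,"ty": 0,"tz": -6,"turn": 0},
    {"tx": 0,"ty": 0,"tz": -6.5,"turn": 0},
    {"tx": 0,"ty": 0,"tz": -6.5,"turn": 0},
    {"tx": 0,"ty": 0,"tz": -6.5,"turn": 0}
  ]
}}

```text
time: 10.8
eef_pos: [0.4912, -0.1025, 0.0809]
orientation: [-0.032, 0.999, 0.0, -0.0]
force: [0.1, -0.5, -0.0]
gripper_width: 0.0851
```

Request:
{"name": "send_rows", "arguments": {
  "targets": [
    {"tx": 0,"ty": 0,"tz": 0,"turn": 0},
    {"tx": 0,"ty": 0,"tz": 0,"turn": 0},
    {"tx": 0,"ty": 0,"tz": 0,"turn": 0},
    {"tx": 0,"ty": 0,"tz": 0,"turn": 0},
    {"tx": 0,"ty": 0,"tz": 0,"turn": 0},
    {"tx": 0,"ty": 0,"tz": 0,"turn": 0}
  ],
  "hand": 5.5
}}

```text
time: 11.3
eef_pos: [0.492, -0.1027, 0.0821]
orientation: [-0.032, 0.999, -0.0, 0.001]
force: [-0.6, 1.5, 5.6]
gripper_width: 0.0597
```

Request:
{"name": "send_rows", "arguments": {
  "targets": [
    {"tx": 0,"ty": 0,"tz": 0,"turn": 0},
    {"tx": 0,"ty": 0,"tz": 0.05,"turn": 0},
    {"tx": 0,"ty": 0,"tz": 0.1,"turn": 0},
    {"tx": 0,"ty": 0,"tz": 0.1,"turn": 0}
  ]
}}

```text
time: 11.63
eef_pos: [0.4918, -0.1026, 0.0825]
orientation: [-0.032, 0.999, -0.0, 0.0]
force: [0.2, 1.0, 2.0]
gripper_width: 0.0598
```

```bash
python3 - <<'E'
from h import *
b=get_image("scene")
cv2.imwrite("pics/s5.png",cv2.resize(b[160:235,210:330],None,fx=6,fy=6,interpolation=cv2.INTER_CUBIC))
s=bot.state();print(s["eef_pos"],s["orientation"],s["gripper_width"],s["force"],s["wrist_torque"])
E
```

```text
[ 0.49177302 -0.10267826  0.08242652] [-3.21093717e-02  9.99484306e-01 -1.21446488e-04  3.07766121e-04] 0.05952550875666541 [0.15447346 0.34509203 2.04677836] [-0.07196208 -0.09563587  0.00250954]
```

View pics/s5.png

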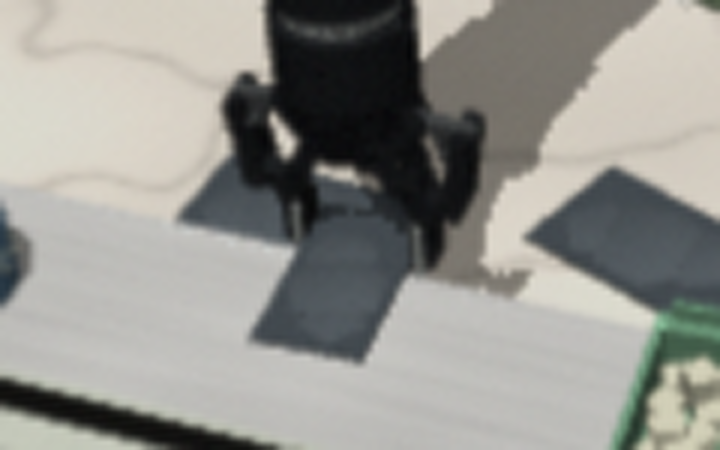

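The slate is gripped at its overhanging end and still flat. Next comes a slow lift.

Request:
{"name": "send_rows", "arguments": {
  "targets": [
    {"tx": 0,"ty": 0,"tz": 0.2,"turn": 0},
    {"tx": 0,"ty": 0,"tz": 0.6,"turn": 0},
    {"tx": 0,"ty": 0,"tz": 1.2,"turn": 0},
    {"tx": 0,"ty": 0,"tz": 2.0,"turn": 0},
    {"tx": 0,"ty": 0,"tz": 3,"turn": 0},
    {"tx": 0,"ty": 0,"tz": 4,"turn": 0},
    {"tx": 0,"ty": 0,"tz": 5,"turn": 0},
    {"tx": 0,"ty": 0,"tz": 6,"turn": 0},
    {"tx": 0,"ty": 0,"tz": 7,"turn": 0},
    {"tx": 0,"ty": 0,"tz": 8,"turn": 0},
    {"tx": 0,"ty": 0,"tz": 8.5,"turn": 0},
    {"tx": 0,"ty": 0,"tz": 8.5,"turn": 0}
  ]
}}

```text
time: 12.68
eef_pos: [0.4924, -0.1029, 0.1688]
orientation: [-0.032, 0.999, -0.0, 0.001]
force: [0.6, -0.1, -1.3]
gripper_width: 0.0595
```

```bash
python3 - <<'E'
from h import *
b=get_image("scene")
cv2.imwrite("pics/s6.png",cv2.resize(b[120:245,210:370],None,fx=4,fy=4,interpolation=cv2.INTER_CUBIC))
s=bot.state();print(s["eef_pos"],s["orientation"],s["gripper_width"],s["force"],s["wrist_torque"])
E
```

```text
[ 0.491927   -0.10273866  0.16794828] [-3.21201593e-02  9.99483789e-01 -2.70850947e-04  6.14724869e-04] 0.059717559910526054 [ 0.49020534 -0.36844355 -0.01798965] [-0.03484899 -0.00967695 -0.02698885]
```

View pics/s6.png

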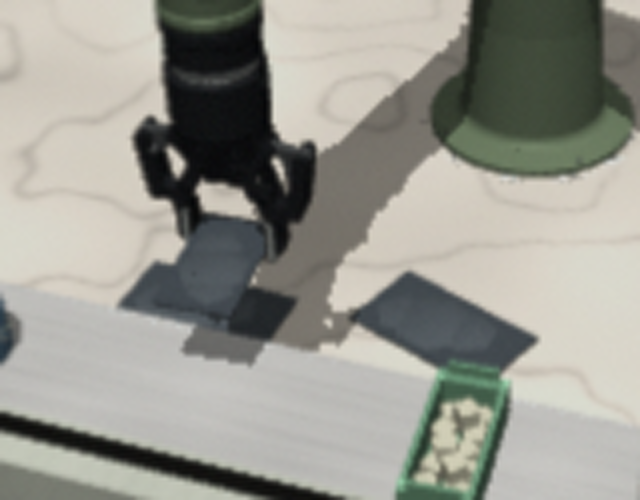

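```bash
python3 - <<'E'
from h import *
c=np.array([.5262,-.1004]);th=np.radians(3.6);ux=np.array([np.cos(th),np.sin(th)]);uy=np.array([-ux[1],ux[0]])
for z in(.187,):
  P=[np.r_[c+a*ux+b*uy,z-.0015] for a in(.055,-.055) for b in(-.031,.031)]
  p=proj("scene",P);print(np.round((p-[210,120])*4,0).tolist())
for sag in(.005,.01,.02):
  P=[np.r_[c+.055*ux+b*uy,.1855-sag] for b in(-.031,.031)];print(sag,np.round((proj("scene",P)-[210,120])*4,0).tolist())
im=get_image("scene");cv2.imwrite("pics/s6raw.png",im)
g=im.mean(2)
for u in(256,260,264):print(u,np.round(g[190:206,u]).astype(int))
E
```

```text
[[151.0, 301.0], [230.0, 316.0], [206.0, 212.0], [280.0, 225.0]]
0.005 [[152.0, 306.0], [230.0, 321.0]]
0.01 [[152.0, 311.0], [231.0, 326.0]]
0.02 [[154.0, 321.0], [232.0, 336.0]]
256 [ 85  81  74  78  73  73  69  63  85  93 125 184 191 188 169 126]
260 [ 88  85  85  88  87  81  74  69  66  89  91  95 104 104 104 104]
264 [ 90  87  87  88  87  80  74  70  62  50  60  76  87 104 105 103]
```

```bash
python3 - <<'E'
from h import *
th=np.radians(4.7);ux=np.array([np.cos(th),np.sin(th)]);uy=np.array([-ux[1],ux[0]]);c=np.array([.595,.1106])
for n,im in(("top",cv2.imread("pics/top1raw.png")),("scene",cv2.imread("pics/scene0.png")),("top3",cv2.imread("pics/top3raw.png"))):
    n=n.strip("3");f=im.astype(np.float32)
    for rng in(np.arange(-.072,-.050,.001),np.arange(.050,.072,.001)):
        acc=0
        for b in np.arange(-.018,.019,.002):
            p=proj(n,np.c_[c+rng[:,None]*ux+b*uy,rng*0+.149]).astype(np.float32)
            acc=acc+cv2.remap(f,p[:,0].reshape(1,-1),p[:,1].reshape(1,-1),cv2.INTER_LINEAR)[0]
        acc/=19
        print(n,int(rng[0]*1000),"br",np.round(acc.mean(1)).astype(int).tolist(),"g-r",np.round(acc[:,1]-acc[:,2]).astype(int).tolist())
    # sideways at rim, middle of length
    acc=0;r=np.arange(-.036,.037,.002)
    for a in np.arange(-.03,.031,.003):
        p=proj(n,np.c_[c+a*ux+r[:,None]*uy,r*0+.14]).astype(np.float32);acc=acc+cv2.remap(f,p[:,0].reshape(1,-1),p[:,1].reshape(1,-1),cv2.INTER_LINEAR)[0]
    acc/=21;print(n,"side g-r (-36..36 by 2)",np.round(acc[:,1]-acc[:,2]).astype(int).tolist())
E
```

```text
top -72 br [54, 51, 50, 51, 51, 55, 60, 69, 83, 96, 109, 118, 124, 125, 123, 122, 123, 125, 127, 129, 132, 135] g-r [10, 10, 9, 9, 9, 10, 12, 16, 20, 24, 28, 30, 33, 34, 34, 33, 31, 27, 22, 15, 8, 4]
top 50 br [110, 104, 95, 81, 71, 63, 64, 71, 79, 90, 102, 112, 107, 91, 76, 70, 72, 77, 93, 112, 130, 144] g-r [31, 29, 26, 22, 19, 16, 16, 18, 20, 23, 26, 28, 25, 17, 8, 3, 1, 0, 1, 1, 2, 3]
top side g-r (-36..36 by 2) [0, 0, -1, 1, 11, 28, 32, 25, 11, 6, 3, 3, 3, 3, 5, 7, 8, 7, 4, 4, 3, 3, 3, 3, 3, 5, 10, 18, 17, 23, 29, 22, 6, -1, 0, 0, 0]
scene -72 br [71, 71, 71, 72, 74, 77, 80, 84, 88, 92, 96, 97, 97, 94, 90, 86, 84, 83, 84, 86, 90, 95] g-r [7, 7, 8, 9, 10, 12, 15, 18, 21, 24, 27, 30, 31, 31, 30, 29, 28, 28, 29, 30, 32, 33]
scene 50 br [121, 127, 132, 138, 142, 147, 149, 147, 144, 137, 129, 121, 111, 102, 93, 87, 82, 79, 77, 76, 76, 75] g-r [2, 2, 2, 3, 4, 6, 8, 11, 16, 21, 26, 30, 32, 32, 31, 30, 29, 28, 27, 27, 26, 26]
scene side g-r (-36..36 by 2) [-1, 0, 0, 4, 16, 31, 35, 27, 18, 12, 9, 5, 1, -1, -1, -1, -1, -2, -1, 0, 1, 0, -1, -2, -1, -1, -1, 0, 8, 25, 35, 32, 22, 15, 9, 3, 0]
top -72 br [64, 61, 59, 59, 59, 64, 70, 82, 98, 113, 127, 137, 144, 144, 142, 140, 141, 142, 145, 148, 153, 157] g-r [10, 10, 10, 10, 10, 12, 14, 17, 22, 27, 32, 35, 38, 39, 39, 38, 35, 31, 25, 17, 9, 4]
top 50 br [129, 121, 110, 94, 83, 75, 76, 83, 91, 104, 119, 130, 124, 106, 89, 82, 84, 90, 108, 130, 150, 167] g-r [34, 32, 29, 25, 21, 17, 18, 20, 23, 27, 31, 33, 29, 20, 10, 4, 1, 0, 0, 2, 3, 3]
top side g-r (-36..36 by 2) [0, 0, -1, 1, 14, 33, 37, 28, 12, 6, 4, 3, 3, 4, 5, 8, 9, 7, 4, 4, 4, 3, 3, 3, 3, 6, 12, 21, 20, 28, 34, 25, 6, -2, -1, 1, 1]
```

Request:
{"name": "send_rows", "arguments": {
  "targets": [
    {"tx": 0,"ty": 0.5,"tz": 1,"turn": 0.2},
    {"tx": 0.3,"ty": 1.5,"tz": 2,"turn": 0.4},
    {"tx": 1,"ty": 3.5,"tz": 3,"turn": 0.6},
    {"tx": 1.8,"ty": 6,"tz": 3,"turn": 0.8},
    {"tx": 2.6,"ty": 8.5,"tz": 3,"turn": 1},
    {"tx": 3.4,"ty": 11,"tz": 3,"turn": 1},
    {"tx": 4.2,"ty": 13.5,"tz": 3,"turn": 1},
    {"tx": 5,"ty": 16,"tz": 3,"turn": 1},
    {"tx": 5.8,"ty": 18.3,"tz": 3,"turn": 1},
    {"tx": 6.5,"ty": 20,"tz": 3,"turn": 1},
    {"tx": 6.8,"ty": 20.8,"tz": 2.5,"turn": 1},
    {"tx": 6.85,"ty": 21,"tz": 2,"turn": 1}
  ]
}}

```text
time: 13.78
eef_pos: [0.5602, 0.1089, 0.1869]
orientation: [-0.042, 0.999, 0.0, 0.0]
force: [-0.7, -0.2, -0.8]
gripper_width: 0.0596
```

Request:
{"name": "send_rows", "arguments": {
  "targets": [
    {"tx": 0,"ty": 0,"tz": -1,"turn": 0},
    {"tx": 0,"ty": 0,"tz": -2,"turn": 0},
    {"tx": 0,"ty": 0,"tz": -3,"turn": 0},
    {"tx": 0,"ty": 0,"tz": -3.5,"turn": 0},
    {"tx": 0,"ty": 0,"tz": -4,"turn": 0},
    {"tx": 0,"ty": 0,"tz": -4,"turn": 0},
    {"tx": 0,"ty": 0,"tz": -4,"turn": 0}
  ]
}}

```text
time: 14.37
eef_pos: [0.5599, 0.107, 0.1471]
orientation: [-0.041, 0.999, -0.0, -0.0]
force: [-0.4, -0.6, -1.3]
gripper_width: 0.0597
```

```bash
python3 - <<'E'
from h import *
b=get_image("scene");cv2.imwrite("pics/s7raw.png",b)
cv2.imwrite("pics/s7.png",cv2.resize(b[165:265,270:380],None,fx=6,fy=6,interpolation=cv2.INTER_CUBIC))
s=bot.state();print(s["time"],s["eef_pos"],s["orientation"],s["gripper_width"],s["force"])
t=s["eef_pos"];th=2*np.arctan2(-s["orientation"][0],s["orientation"][1]);ux=np.array([np.cos(th),np.sin(th)]);uy=np.array([-ux[1],ux[0]]);c=t[:2]+.0344*ux;print("slate c",c,np.degrees(th))
P=[np.r_[c+.055*ux+k*uy,t[2]+.019-.0015] for k in(-.031,.031)];print("rear bottom crop",((proj("scene",P)-[270,165])*6).round().tolist())
E
```

```text
14.4167 [0.56018512 0.10719    0.1475015 ] [-4.06728433e-02  9.99172503e-01 -1.99376536e-05  1.68214711e-04] 0.059244915149829935 [ 0.2039614  -0.45944278 -0.40570845]
slate c [0.59447131 0.10998597] 4.662050582945172
rear bottom crop [[224.0, 410.0], [358.0, 435.0]]
```

View pics/s7.png

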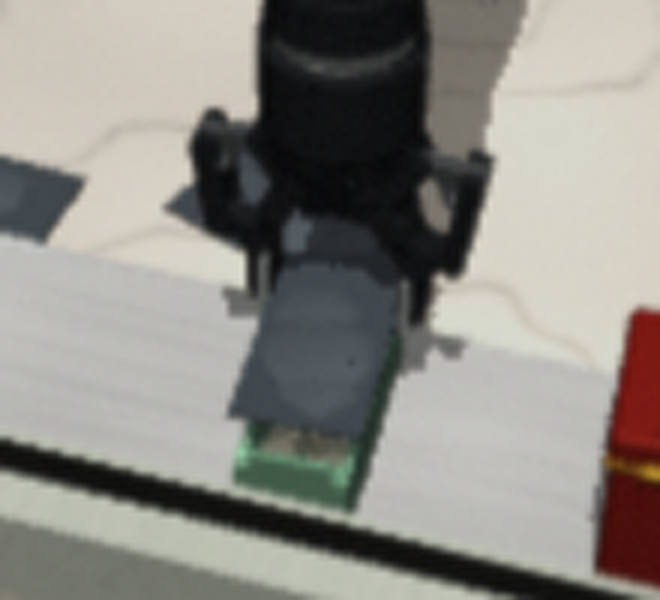

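The slate hovers over the dish and the dish lies along it. The slate's rear edge runs from about (308,234) to (330,238), within a pixel of the prediction, with the far lug behind it. Now I'll lower it while watching the force.

Request:
{"name": "send_rows", "arguments": {
  "targets": [
    {"tx": 0,"ty": 0,"tz": -0.4,"turn": 0},
    {"tx": 0,"ty": 0,"tz": -0.8,"turn": 0},
    {"tx": 0,"ty": 0,"tz": -1.2,"turn": 0},
    {"tx": 0,"ty": 0,"tz": -1.5,"turn": 0},
    {"tx": 0,"ty": 0,"tz": -1.5,"turn": 0},
    {"tx": 0,"ty": 0,"tz": -1.5,"turn": 0}
  ]
}}

```text
time: 14.92
eef_pos: [0.5597, 0.1074, 0.132]
orientation: [-0.041, 0.999, -0.0, -0.0]
force: [0.8, -1.0, -0.7]
gripper_width: 0.0595
```

Request:
{"name": "send_rows", "arguments": {
  "targets": [
    {"tx": 0,"ty": 0,"tz": -0.1,"turn": 0},
    {"tx": 0,"ty": 0,"tz": -0.2,"turn": 0},
    {"tx": 0,"ty": 0,"tz": -0.3,"turn": 0},
    {"tx": 0,"ty": 0,"tz": -0.3,"turn": 0}
  ]
}}

```text
time: 15.25
eef_pos: [0.5599, 0.1074, 0.1291]
orientation: [-0.041, 0.999, 0.0, -0.0]
force: [-0.5, 0.5, -0.5]
gripper_width: 0.0597
```

Request:
{"name": "send_rows", "arguments": {
  "targets": [
    {"tx": 0,"ty": 0,"tz": -0.1,"turn": 0},
    {"tx": 0,"ty": 0,"tz": -0.2,"turn": 0},
    {"tx": 0,"ty": 0,"tz": -0.2,"turn": 0},
    {"tx": 0,"ty": 0,"tz": -0.2,"turn": 0}
  ]
}}

```text
time: 15.58
eef_pos: [0.5599, 0.1074, 0.1272]
orientation: [-0.041, 0.999, -0.0, -0.0]
force: [0.4, 1.3, -0.5]
gripper_width: 0.0597
```

Request:
{"name": "send_rows", "arguments": {
  "targets": [
    {"tx": 0,"ty": 0,"tz": -0.05,"turn": 0},
    {"tx": 0,"ty": 0,"tz": -0.1,"turn": 0},
    {"tx": 0,"ty": 0,"tz": -0.15,"turn": 0},
    {"tx": 0,"ty": 0,"tz": -0.15,"turn": 0},
    {"tx": 0,"ty": 0,"tz": -0.15,"turn": 0}
  ]
}}

```text
time: 16.0
eef_pos: [0.56, 0.1074, 0.1257]
orientation: [-0.041, 0.999, -0.0, -0.0]
force: [-0.2, -0.7, -1.1]
gripper_width: 0.0599
```

Request:
{"name": "send_rows", "arguments": {
  "targets": [
    {"tx": 0,"ty": 0,"tz": -0.05,"turn": 0},
    {"tx": 0,"ty": 0,"tz": -0.1,"turn": 0},
    {"tx": 0,"ty": 0,"tz": -0.1,"turn": 0},
    {"tx": 0,"ty": 0,"tz": -0.1,"turn": 0}
  ]
}}

```text
time: 16.33
eef_pos: [0.5599, 0.1074, 0.1248]
orientation: [-0.041, 0.999, -0.0, -0.0]
force: [0.9, 0.8, -0.5]
gripper_width: 0.0595
```

Request:
{"name": "send_rows", "arguments": {
  "targets": [
    {"tx": 0,"ty": 0,"tz": -0.05,"turn": 0},
    {"tx": 0,"ty": 0,"tz": -0.1,"turn": 0},
    {"tx": 0,"ty": 0,"tz": -0.1,"turn": 0},
    {"tx": 0,"ty": 0,"tz": -0.1,"turn": 0}
  ]
}}

```text
time: 16.67
eef_pos: [0.5599, 0.1074, 0.1237]
orientation: [-0.041, 0.999, 0.0, -0.0]
force: [-0.8, -0.1, -0.8]
gripper_width: 0.0598
```

Request:
{"name": "send_rows", "arguments": {
  "targets": [
    {"tx": 0,"ty": 0,"tz": -0.05,"turn": 0},
    {"tx": 0,"ty": 0,"tz": -0.05,"turn": 0},
    {"tx": 0,"ty": 0,"tz": -0.05,"turn": 0}
  ]
}}

```text
time: 16.92
eef_pos: [0.56, 0.1074, 0.1233]
orientation: [-0.041, 0.999, 0.0, -0.0]
force: [0.1, -0.1, -0.8]
gripper_width: 0.0596
```

Request:
{"name": "send_rows", "arguments": {
  "targets": [
    {"tx": 0,"ty": 0,"tz": -0.05,"turn": 0},
    {"tx": 0,"ty": 0,"tz": -0.05,"turn": 0},
    {"tx": 0,"ty": 0,"tz": -0.05,"turn": 0}
  ]
}}

```text
time: 17.17
eef_pos: [0.56, 0.1074, 0.1228]
orientation: [-0.041, 0.999, -0.0, 0.0]
force: [0.5, 0.4, -1.1]
gripper_width: 0.0595
```

Request:
{"name": "send_rows", "arguments": {
  "targets": [
    {"tx": 0,"ty": 0,"tz": -0.04,"turn": 0},
    {"tx": 0,"ty": 0,"tz": -0.04,"turn": 0},
    {"tx": 0,"ty": 0,"tz": -0.04,"turn": 0}
  ]
}}

```text
time: 17.42
eef_pos: [0.5601, 0.1074, 0.1226]
orientation: [-0.041, 0.999, -0.0, 0.0]
force: [-0.7, 0.3, 1.6]
gripper_width: 0.0597
```

Request:
{"name": "send_rows", "arguments": {
  "targets": [
    {"tx": 0,"ty": 0,"tz": -0.02,"turn": 0},
    {"tx": 0,"ty": 0,"tz": -0.02,"turn": 0},
    {"tx": 0,"ty": 0,"tz": -0.02,"turn": 0}
  ]
}}

```text
time: 17.67
eef_pos: [0.5601, 0.1075, 0.1225]
orientation: [-0.041, 0.999, -0.0, 0.0]
force: [-1.2, 0.1, 5.3]
gripper_width: 0.0594
```

Request:
{"name": "send_rows", "arguments": {
  "targets": [
    {"tx": 0,"ty": 0,"tz": 0,"turn": 0},
    {"tx": 0,"ty": 0,"tz": 0,"turn": 0},
    {"tx": 0,"ty": 0,"tz": 0,"turn": 0},
    {"tx": 0,"ty": 0,"tz": 0,"turn": 0},
    {"tx": 0,"ty": 0,"tz": 0,"turn": 0},
    {"tx": 0,"ty": 0,"tz": 0,"turn": 0}
  ],
  "hand": 8.2
}}

```text
time: 18.17
eef_pos: [0.56, 0.1074, 0.1221]
orientation: [-0.041, 0.999, 0.0, -0.0]
force: [0.2, 0.2, 0.5]
gripper_width: 0.0819
```

Released. I'll raise straight up, move clear to the front right and look.

Request:
{"name": "send_rows", "arguments": {
  "targets": [
    {"tx": 0,"ty": 0,"tz": 0.5,"turn": 0},
    {"tx": 0,"ty": 0,"tz": 1.5,"turn": 0},
    {"tx": 0,"ty": 0,"tz": 3,"turn": 0},
    {"tx": 0,"ty": 0,"tz": 5,"turn": 0},
    {"tx": 0,"ty": 0,"tz": 8,"turn": 0},
    {"tx": -1,"ty": -2,"tz": 11,"turn": 0},
    {"tx": -3,"ty": -5,"tz": 12,"turn": 0},
    {"tx": -6,"ty": -8,"tz": 12,"turn": 0},
    {"tx": -9,"ty": -11,"tz": 12,"turn": 0},
    {"tx": -11,"ty": -14.5,"tz": 12,"turn": 0},
    {"tx": -13,"ty": -18,"tz": 12,"turn": 0},
    {"tx": -14,"ty": -21.5,"tz": 12,"turn": 0}
  ]
}}

```text
time: 19.17
eef_pos: [0.4177, -0.1084, 0.2434]
orientation: [-0.041, 0.999, -0.0, 0.0]
force: [0.9, 0.0, -1.1]
gripper_width: 0.0821
```

Request:
{"name": "send_rows", "arguments": {
  "targets": [
    {"tx": 0,"ty": -3,"tz": 0,"turn": 0},
    {"tx": 0,"ty": -6,"tz": 0,"turn": 0},
    {"tx": 0,"ty": -9,"tz": 0,"turn": 0},
    {"tx": 0,"ty": -12,"tz": 0,"turn": 0},
    {"tx": 0,"ty": -12,"tz": 0,"turn": 0},
    {"tx": 0,"ty": -12,"tz": 0,"turn": 0}
  ]
}}

```text
time: 19.67
eef_pos: [0.42, -0.2289, 0.2429]
orientation: [-0.039, 0.999, -0.0, 0.0]
force: [0.3, 0.0, -0.2]
gripper_width: 0.0821
```

```bash
python3 - <<'E'
from h import *
from b import cross,line
a=get_image("top");b=get_image("scene");cv2.imwrite("pics/top8raw.png",a)
cv2.imwrite("pics/s8.png",np.vstack([cv2.resize(a[125:195,250:370],(720,420),interpolation=cv2.INTER_CUBIC)[:,:640],cv2.resize(b[200:256,280:408],(640,280),interpolation=cv2.INTER_CUBIC)[:180]]))
th=np.radians(4.7);ux=np.array([np.cos(th),np.sin(th)]);uy=np.array([-ux[1],ux[0]]);c=np.array([.5947,.1102]);f=a.astype(np.float32)
def prof(n,f,pts):
    p=proj(n,pts).astype(np.float32);return cv2.remap(f,p[:,0].reshape(1,-1),p[:,1].reshape(1,-1),cv2.INTER_LINEAR)[0]
r=np.arange(-.072,.0721,.002)
v=np.mean([prof("top",f,np.c_[c+r[:,None]*ux+k*uy,r*0+.143]) for k in np.arange(-.018,.019,.003)],0)
print("length -72..72/2 g-r",np.round(v[:,1]-v[:,2]).astype(int).tolist(),"br",np.round(v.mean(1)).astype(int).tolist())
r=np.arange(-.045,.0451,.002)
for a0 in(-.04,0,.04):
    v=np.mean([prof("top",f,np.c_[c+(a0+k)*ux+r[:,None]*uy,r*0+.143]) for k in np.arange(-.01,.011,.002)],0).mean(1)
    i=len(r)//2;print(a0,"side edges mm",-45+2*(i-cross(v[i::-1],122)),-45+2*(i+cross(v[i:],122)))
print(bot.state()["time"],bot.state()["force"],bot.state()["eef_pos"])
E
```

```text
length -72..72/2 g-r [7, 10, 10, 11, 15, 25, 33, 36, 27, 11, 3, 5, 6, 7, 7, 6, 5, 5, 6, 5, 5, 6, 6, 6, 6, 6, 5, 5, 5, 5, 5, 5, 6, 6, 5, 6, 5, 5, 6, 5, 5, 6, 6, 6, 6, 5, 5, 6, 6, 6, 5, 5, 5, 5, 5, 5, 6, 6, 6, 6, 5, 6, 6, 7, 9, 14, 23, 29, 31, 12, 2, 1, 2] br [76, 60, 57, 59, 69, 98, 126, 134, 111, 86, 85, 93, 94, 94, 94, 94, 94, 94, 94, 95, 94, 95, 95, 95, 94, 95, 95, 96, 97, 97, 96, 96, 96, 95, 95, 95, 95, 95, 97, 97, 97, 97, 98, 98, 98, 97, 97, 97, 96, 96, 96, 96, 97, 97, 97, 97, 97, 97, 96, 95, 94, 94, 94, 91, 79, 70, 86, 111, 124, 91, 79, 96, 139]
-0.04 side edges mm -32.152493 29.728462
0 side edges mm -31.279987 30.245216
0.04 side edges mm -30.390936 31.566772
19.7667 [-0.71108903 -0.49627064  0.63540678] [ 0.41979072 -0.22698659  0.24259904]
```

View pics/s8.png

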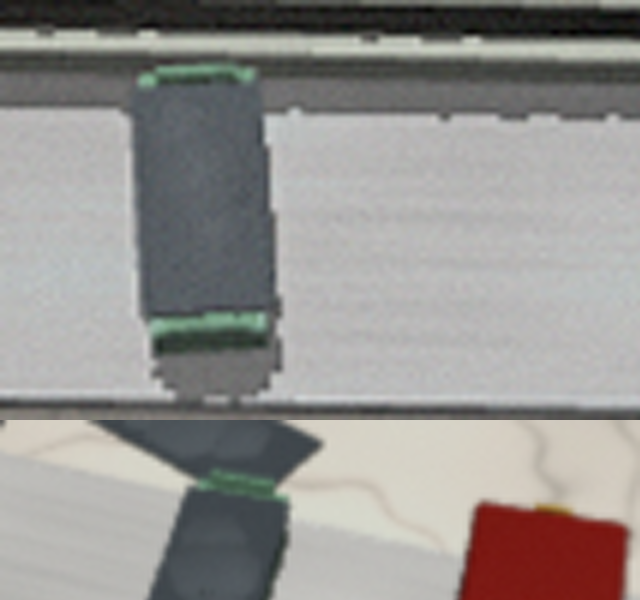

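The slate lies between both green lugs. In the top view it spans roughly (272-301, 138-178) px, its sides are within about 1 mm of the dish's axis and its yaw is within about 2 degrees of the dish's. The arm is clear, so I'm handing in.

```bash
python3 -c "
from h import *
print(bot.hand_in())"
```

```text
the job is handed in; nothing more can be done
None
```

The slate lid is on the sugar dish, lying between the two lugs, and I handed the job in at about 20 s; no verdict was reported.

- **Slide:** I pressed on the slate with the closed fingertips at about 5–7 N and slid it 82 mm forward. It then rested untouched with about 40 mm overhanging.
- **Pick-up and placing:** I gripped the overhanging end across the slate's width, lifted it and lowered it onto the dish's rim. The contact force there was about 5 N at most before I let go.

**Last checks (top and scene views):**
- **Sideways:** the slate's centre is within about 1 mm of the dish's.
- **Angle:** it is within about 2° of the dish's length.
- **Lengthwise:** I did not measure this separately; the lugs allow at most 4 mm either way.
- **Flatness on the rim:** judged from the pictures and the height where contact came, not measured as an angle.
- **Dish:** it shows no measurable movement.
- **Arm:** it stood well clear of everything.

Two readings disagreed along the way:
- An early rear-edge reading in the scene view was false because the window rail hid that edge; I measured again after sliding further.
- With the slate in the air, the scene view suggested a 3–4 mm sag. The contact height on lowering matched a flat slate to within a millimetre.

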